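# Discharge the bench supply and unplug its interlock

### The job

Shut the bench supply down: first twist the yellow discharge knob clockwise to its stop, hold it there for about a second and let it spring back. Then draw the red interlock plug straight out of its sprung socket and leave it lying upright in its guide tray, wholly clear of the socket and wholly on the tray. The plug's shell is cracked: do not clamp it, but hook it gently from behind its upright handle, and leave the other things on the bench where they are.

Things in the scene. Friction and masses are not known exactly. Their poses are not given: they have to be found in the camera images.
- supply: White bench supply, fixed, 180 deep (x) x 200 wide (y) x 140 mm tall; x points from its front to its back. Origin at table level, 60 mm behind the front panel, on the centre line. An aluminium guide tray runs out in front of the panel, 160 mm long (x = -220 to -60 mm): floor 30 mm above the table, 44 mm wide between 8 mm side rails whose tops are 44 mm above the table.
- socket_mouth (a point): Centre of the socket opening in the front panel, 40 mm above the table; x points into the socket. It is 50 mm deep; two sprung balls in it hold the plug's tongue until a pull of 10 to 20 N. The panel rises to 140 mm right behind the plug: an upright hand would hit it, so lean it back 20 to 30 degrees (fingers pointing down and towards the panel).
- plug: Red plug, 120 g, loose in the tray. x points into the socket, z up; origin at the centre of the underside of its main body, 70 (x) x 40 x 22 mm tall. A brass tongue reaches from x = 35 to 65 mm. When home, the body touches the panel and the origin is 95 mm in front of the supply's; drawn out 40 to 90 mm it is clear of the socket and wholly on the tray. It bears under 40 N of contact.
- plug_handle (a point): Middle of the top edge of the plug's handle, an upright plate 12 mm thick and 40 mm wide at the outer end (plug x = -35 to -23 mm), its top 47 mm above the plug's underside. Behind it, above the body's flat top, is a 58 mm gap to the panel (when home) for a finger to hook in. Axes as the plug.
- discharge_box: Grey box 130 x 130 x 75 mm tall, fixed, with the yellow knob on top; origin at the centre of its underside.
- knob (a joint): Turn of the yellow spring-return knob in rad: 0 at rest, grows clockwise seen from above, hard stop at 1.2. A spring (0.03 N m at rest, 0.12 N m at the stop) turns it back when let go.
- knob_grip (a point): Grip point of the knob, on its upright axis, 11 mm below the top of its bar (top 117 mm above the table, a round skirt below the bar ends 83 mm above the table). The bar is 46 mm long along this point's x axis, 14 mm thick along its y axis, 34 mm tall; the point turns with the knob.
- fan: Bystander: black square fan lying flat, 80 x 80 x 25 mm, origin at the centre of its underside.
- flange: Bystander: steel blank flange lying flat, 64 mm across, 18 mm tall, origin at the centre of its underside.
- screwdriver: Bystander: blue screwdriver lying down, 140 mm long along its x axis, about 25 mm thick.
- clamp: Bystander: black spring clamp with red tips, 110 mm long, 24 mm tall, lying on top of the supply, origin at its underside.
- mug: Bystander: blue mug, 80 mm across, 95 mm tall, origin at the centre of its underside.
- jar: Bystander: amber jar, 60 mm across, 85 mm tall, origin at the centre of its underside.
- mouse: Bystander: black computer mouse, 100 x 58 x 30 mm, origin at the centre of its underside.
There are look-alikes about, which are no part of the job. Of the things shaped like the plug, the red one is meant. What is shaped like the discharge_box but green is not meant.

How it is judged:
On the way, in this order (a step that is already met when the one before it is completed fails the run):
1. the knob is twisted to its stop (at least 1.1 rad) and held there half a second (value of joint knob above 1.1 rad), for 0.5 s.
2. the knob is let go and has sprung back (below 0.1 rad), the plug still home (value of joint knob below 0.1 rad and contact force between the fingers and discharge_box below 0.5 N and x of plug in the frame of supply above -0.101 m), for 0.1 s.
3. the plug is out of the socket and in the tray (x of plug in the frame of supply between -0.188 and -0.128 m and y of plug in the frame of supply between -0.008 and 0.008 m and z of plug in the frame of supply between 0.025 and 0.036 m and angle between plug's own z axis and vertical below 0.1 rad), for 0.2 s.
At the end, for the whole second after the job is handed in: Knob back at rest (below 0.1 rad). Plug at rest in the tray, upright within 0.1 rad, its origin 128 to 188 mm in front of the supply's origin (drawn out 33 to 93 mm), within 8 mm of the tray's centre line and 0.15 rad of its direction, underside 25 to 36 mm above the table (all of step 3 and linear speed of plug below 0.01 m/s and angle between the x axis of plug and the x axis of supply, either way round below 0.15 rad and value of joint knob below 0.1 rad); the robot touches nothing.
It fails at once if the fingers clamp or press the plug with 40 N or more (contact force between the fingers and plug above 40 N).
It fails at once if the plug falls off the tray (height (world z) of plug below 0.015 m).
It fails at once if a bystander (fan, flange, screwdriver, clamp, mug, jar or mouse) is moved by more than 30 mm (distance of any of fan, flange, screwdriver, clamp, mug, jar, mouse from where it was at the start of the episode above 0.03 m).
It also fails if it takes over 61 s, if anything falls off the work surface, if the arm or the gripper's body presses on something with over 40 N, if the wrist force passes 120 N, or if a joint passes its speed limit or range.

### The arm

A 6-joint arm with a two-finger parallel gripper is mounted at the origin on the work surface. World frame = base frame: x ahead of the robot, y to its left, z up, the work surface at z = 0. Lengths are in m, angles in rad, forces in N, time in s.
With the tool pointing down it reaches from about 0.375 to 0.9 m from the base axis. Payload 3.1 kg.
Tool frame: the origin (TCP) lies between the finger pads; the fingertips stand 17 mm ahead of it and the grasp point (between the pads) lies 2 mm behind it (robot.nose_length is the distance from the TCP to the fingertips, in m); z points along the fingers, y is the line along which they close (so a half turn about z gives the same grasp; the last joint's range is limited). The gripper opens to 87 mm and grips with 3 to 60 N. Pads are 19 mm wide; open, the fingers measure 117 mm over their backs; the gripper's body (75 mm by 190 mm) begins 51 mm behind the grasp point.
Start: joints at [-1.431, 0.527, 1.433, -0, 1.181, -0.178], TCP at [0.196, -0.593, 0.24] pointing down, gripper open.
Joint ranges: [-3.08, 3.08], [-0.75, 2.2], [0.22, 2.44], [-1.43, 4.57], [0, 2.65], [-2.85, 2.85]. Speed limits (rad/s): [2.79, 2.79, 3.14, 3.14, 3.14, 3.14].

### API

Orientations are given as a unit quaternion [x, y, z, w].
In Python, from rig import robot, cams gives the robot as it stands.
- The arm moves only by the shell command python3 -m pendant 'ROWS' [FORCE]. ROWS is JSON, a list of rows, each an object with "jaw": the opening, from 0 (shut) to 1 (fully open); "linear": the shift along the tool's x, y, z in cm, a list of three; "twist": the turn about the tool's z in degrees. A call has 1 to 12 rows; each row shifts and turns the commanded pose from where the row before left it, along the tool's axes as they then stand; what a row does not reach is not made up. A row lasts 1/12 s, in which the tool goes at most 41.7 mm and 7.16 degrees, less where a joint would pass 70% of its speed; a pose out of reach is approached as far as the arm can. A call is refused whole if a number of a shift passes 4.17 or a number of a turn 7.16, either way. A call with a gripper value outside its range is refused whole. The fingers move at their own pace and stop on an object; FORCE is the grip in N (left out, the last holds). Time passes only in rows, so rows that do not move let the fingers close. It gives the time, the measured TCP pose, the force, the opening and the grip force at its end, in the units of the state.
- robot.get_obs(): the state, without advancing time (a new reading comes with each control period).
- cams.camera(name): name is "scene" or "top"; returns a dict with "color" (384x512x3 uint8, blue, green, red), "depth" (384x512 float32, m along the optical axis (not along the pixel's ray), 0 where there is no reading), "fov_y" (degrees; the focal length in pixels is half the picture's height over the tangent of half this angle, whatever the lens; pixels are square), "cx", "cy" (the principal point, pixels), "view" (4x4, takes a point from world to camera coordinates). Camera axes: x right, y down, z forward; pixel columns grow to the right and rows downward; lengths in m; the calibration is good to about 2 mm. A picture is of the moment at which its call begins.
- robot.hand_in(): hands the job in; it is judged then, once.
The state is a dict: "time": time; "q": joint angles; "joint_velocities": joint speeds; "joint_torque": joint torques, N m; "position": TCP position; "tool_rot": TCP orientation; "ft_force": force on the tool from outside, world axes, zero at the start; "moment": the same for the moment, N m; "grip_width": finger opening in m; "grip_force": force on a finger pad.
Only numpy, scipy, OpenCV 4.12 (cv2) and the standard library are available. Lean on these libraries where they do the work, as an engineer would, in place of code of your own. Each camera call takes 0.05 s, during which the arm holds its last target. There are 200 camera calls.

## Working session

There is one attempt and no reset: what is moved stays moved. The work goes in short steps, Python scripts to look and compute and a shell command to move; the robot and the scene stay as the last step left them, time stands still between calls to the robot, and variables do not carry over. Pictures are saved under pics/ and viewed, at most 10 in all, crops included, and the job is handed in when it is done.

```bash
mkdir -p pics; ls; cat > h.py <<'E'
import numpy as np, cv2
from rig import robot, cams
from scipy.spatial.transform import Rotation as R
def snap(n,f):
    c=cams.camera(n); cv2.imwrite(f'pics/{f}.png',c['color']); np.savez(f'pics/{f}.npz',**c); return c
def load(f): return dict(np.load(f'pics/{f}.npz'))
def rays(c):
    h,w=c['depth'].shape; F=h/2/np.tan(np.radians(c['fov_y'])/2)
    v,u=np.mgrid[:h,:w]; d=c['depth']
    P=np.stack([(u-c['cx'])/F*d,(v-c['cy'])/F*d,d,np.ones_like(d)],-1)
    return (P@np.linalg.inv(c['view']).T)[...,:3]
def crop(f,u0,v0,u1,v1,o,s=None):
    im=cv2.imread(f'pics/{f}.png')[v0:v1,u0:u1]; s=s or min(800/(u1-u0),600/(v1-v0))
    cv2.imwrite(f'pics/{o}.png',cv2.resize(im,None,fx=s,fy=s,interpolation=cv2.INTER_CUBIC))
E
python3 - <<'E'
from h import *
a=snap('scene','s0'); b=snap('top','t0')
im=np.hstack([cv2.imread('pics/s0.png'),cv2.imread('pics/t0.png')])
crop('t0',0,0,512,384,'t0b'); crop('s0',0,0,512,384,'s0b')
o=robot.get_obs(); print(o['time'],o['position'],o['tool_rot'],o['grip_width'])
for c in(a,b): print(c['fov_y'],c['view'].round(3).tolist())
E
```

```text
pics
0.1 [ 0.19582638 -0.59287715  0.23866176] [ 9.87324313e-01  1.58712814e-01  3.45192302e-05 -9.70323568e-04] 0.08727613304876282
42.478079833603786 [[-0.659, 0.752, -0.006, 0.363], [0.641, 0.557, -0.528, -0.28], [-0.394, -0.352, -0.849, 1.761], [0.0, 0.0, 0.0, 1.0]]
47.601332694024556 [[0.001, -1.0, -0.008, 0.003], [-0.983, 0.0, -0.182, 0.546], [0.182, 0.008, -0.983, 1.491], [0.0, 0.0, 0.0, 1.0]]
```

View pics/t0b.png

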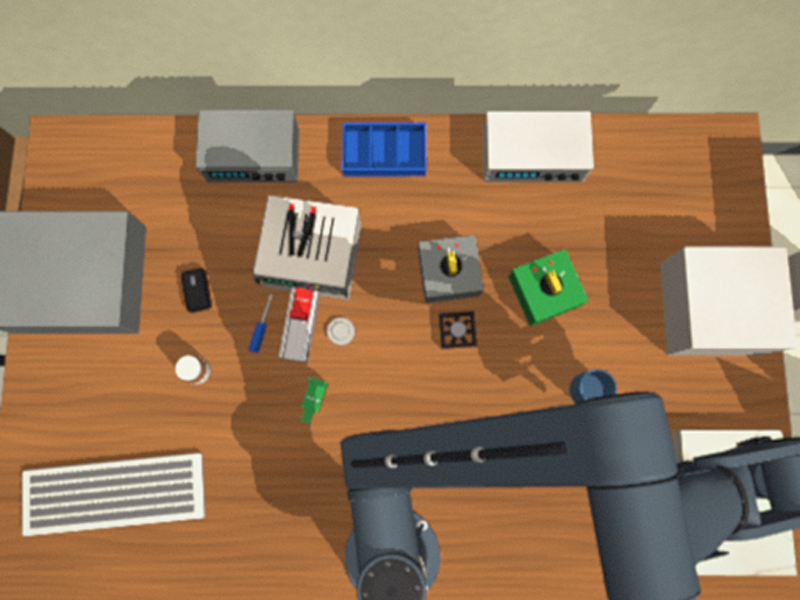

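View pics/s0b.png

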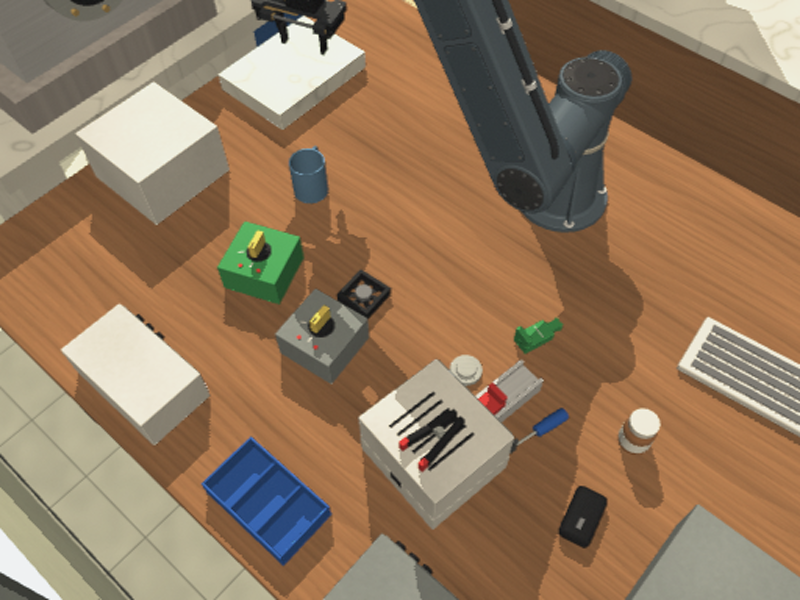

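The top view shows two knob boxes: grey at (450,265) and green at (548,285), a look-alike. It also shows two plug shapes: red in the tray at (302,303) and green at (314,398), a look-alike. The other white box (540,145) and grey box (245,140) have no tray. I choose the grey box and the red plug, and check them in one close crop.

```bash
python3 - <<'E'
from h import *
crop('t0',155,115,325,240,'c0')
c=load('t0');P=rays(c)
for n in('t0','s0'):
    c=load(n);P=rays(c);hsv=cv2.cvtColor(c['color'],cv2.COLOR_BGR2HSV).astype(int);z=P[...,2]
    H,S,V=hsv[...,0],hsv[...,1],hsv[...,2]
    Y=(H>20)&(H<33)&(S>150)&(V>120)&(z>.09)&(z<.13)
    k,l,st,ce=cv2.connectedComponentsWithStats(Y.astype(np.uint8))
    for i in range(1,k):
        if st[i,4]>15:
            p=P[(l==i)&(z>.112)]; 
            if len(p)>5:
                m=p.mean(0); w,v=np.linalg.eigh(np.cov(p[:,:2].T)); print(n,'knob',ce[i],st[i,4],m.round(4),np.degrees(np.arctan2(v[1,1],v[0,1])).round(1),(np.sqrt(w*12)).round(4),p[:,2].max())
    Rr=((H<8)|(H>172))&(S>160)&(V>90)&(z<.1)&(z>.035)&(P[...,1]>.05)
    p=P[Rr]; print(n,'red',len(p),p.mean(0).round(4))
    t=p[p[:,2]>.068]; b=p[(p[:,2]<.06)]
    print(' handle top',len(t),t.mean(0).round(4), 'body',b.mean(0).round(4) if len(b) else 0)
    # top of supply
    m=(z>.134)&(z<.146)&(P[...,0]>.5)&(P[...,1]>0.02)&(P[...,1]<.35)&(S<60)
    k,l,st,ce=cv2.connectedComponentsWithStats(m.astype(np.uint8)); 
    for i in range(1,k):
        if st[i,4]>400: 
            q=P[l==i][:,:2]; r=cv2.minAreaRect((q*1000).astype(np.float32)); print(' top140',ce[i],st[i,4],r)
    m=(z>.068)&(z<.08)&(P[...,0]>.5)&(S<60)&(P[...,1]>-.3)&(P[...,1]<.1)
    k,l,st,ce=cv2.connectedComponentsWithStats(m.astype(np.uint8)); 
    for i in range(1,k):
        if st[i,4]>400: print(' box75',ce[i],st[i,4],cv2.minAreaRect((P[l==i][:,:2]*1000).astype(np.float32)))
E
```

```text
t0 knob [289.         167.51851852] 54 [ 0.6337 -0.1333  0.1179] -174.2 [0.0143 0.041 ] 0.12762939279057894
t0 knob [354.62686567 180.08955224] 67 [ 0.5898 -0.3555  0.1181] -158.0 [0.0154 0.0455] 0.12356087566679386
t0 red 190 [0.5519 0.203  0.0582]
 handle top 41 [0.5254 0.2054 0.0777] body [0.5588 0.2023 0.0526]
 top140 [196.29750099 155.48909163] 2521 ((673.8353881835938, 185.2688446044922), (200.7000732421875, 183.35079956054688), 81.41437530517578)
 box75 [287.86640852 170.86931268] 1033 ((634.124755859375, -133.2952423095703), (132.09373474121094, 128.422607421875), 7.089998722076416)
s0 knob [204.80487805 203.76829268] 82 [ 0.6337 -0.1274  0.117 ] -164.3 [0.0126 0.0444] 0.12451423329771183
s0 red 196 [0.5348 0.2124 0.0606]
 handle top 57 [0.5259 0.2132 0.0762] body [0.5396 0.2119 0.0527]
 top140 [279.05447853 274.70969325] 4075 ((675.8833618164062, 189.06861877441406), (201.56134033203125, 182.3038787841797), 81.54063415527344)
 box75 [205.8058104  210.22400612] 1308 ((635.62841796875, -129.68179321289062), (132.12086486816406, 132.65000915527344), 7.728115558624268)
```

View pics/c0.png

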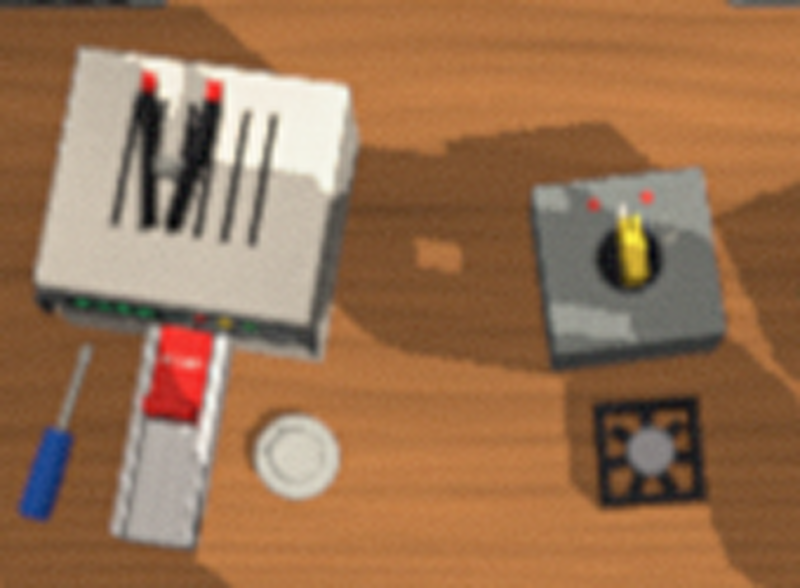

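The crop confirms it: the red plug sits in the tray before the white supply, and the grey box carries the yellow knob at (632,250). The rows can't tilt the hand. I'll therefore hook upright with the hand's thin side towards the panel and overlap the handle only slightly. First I move to the knob.

```bash
python3 -m pendant '[{"jaw":1,"linear":[3.5,-1.88,0],"twist":0},{"jaw":1,"linear":[3.5,-1.88,0],"twist":0},{"jaw":1,"linear":[3.5,-1.88,0],"twist":0},{"jaw":1,"linear":[3.5,-1.88,0],"twist":0},{"jaw":1,"linear":[3.5,-1.88,0],"twist":0},{"jaw":1,"linear":[3.5,-1.88,0],"twist":0},{"jaw":1,"linear":[3.5,-1.88,0],"twist":0},{"jaw":1,"linear":[3.5,-1.88,0],"twist":0},{"jaw":1,"linear":[3.5,-1.88,0],"twist":0},{"jaw":1,"linear":[3.5,-1.88,0],"twist":0},{"jaw":1,"linear":[3.5,-1.88,0],"twist":0},{"jaw":1,"linear":[3.5,-1.88,0],"twist":0}]' 20
cat > to.py <<'E'
import sys
from h import *
# usage: to.py x y z yawdeg -> remaining shift in tool axes (cm), twist (deg)
o=robot.get_obs(); t=np.array(list(map(float,sys.argv[1:4]))); r=R.from_quat(o['tool_rot']); M=r.as_matrix()
yaw=np.degrees(np.arctan2(M[1,0],M[0,0]))
print('t',round(o['time'],2),'pos',o['position'].round(4),'yaw',yaw.round(2),'tilt',np.degrees(np.arccos(-M[2,2])).round(2),'q6',round(o['q'][5],2),'w',round(o['grip_width'],4),'F',np.round(o['ft_force'],1))
print('tool cm',(M.T@(t-o['position'])*100).round(2),'twist',round(yaw-float(sys.argv[4]),2))
E
python3 to.py .6345 -.1315 .24 7.2
```

```text
time: 1.1
position: [0.5249, -0.2458, 0.2392]
tool_rot: [0.987, 0.159, -0.0, -0.0]
ft_force: [-0.0, -1.4, 0.9]
grip_width: 0.087
grip_force: 0.0
t 1.1 pos [ 0.5249 -0.2458  0.2392] yaw 18.26 tilt 0.05 q6 0.62 w 0.087 F [-0.  -1.4  0.9]
tool cm [13.99 -7.42 -0.08] twist 11.06
```

```bash
python3 -m pendant '[{"jaw":1,"linear":[3.4,-1.8,0],"twist":0},{"jaw":1,"linear":[3.4,-1.8,0],"twist":0},{"jaw":1,"linear":[3.4,-1.8,0],"twist":0},{"jaw":1,"linear":[2.5,-1.3,0],"twist":0},{"jaw":1,"linear":[0,0,0],"twist":5.5},{"jaw":1,"linear":[0,0,0],"twist":5.5},{"jaw":1,"linear":[0,0,0],"twist":0},{"jaw":1,"linear":[0,0,0],"twist":0},{"jaw":1,"linear":[0,0,0],"twist":0}]'
python3 to.py .6345 -.1315 .106 7.2
python3 - <<'E'
from h import *
snap('scene','s1');crop('s1',130,80,360,250,'s1b')
E
```

```text
time: 1.85
position: [0.6233, -0.1444, 0.2392]
tool_rot: [0.998, 0.064, -0.0, -0.0]
ft_force: [-0.5, -0.6, 0.0]
grip_width: 0.0869
grip_force: 0.0
t 1.85 pos [ 0.6233 -0.1444  0.2392] yaw 7.35 tilt 0.04 q6 1.04 w 0.0869 F [-0.5 -0.6  0. ]
tool cm [ 1.29 -1.13 13.32] twist 0.15
```

View pics/s1b.png

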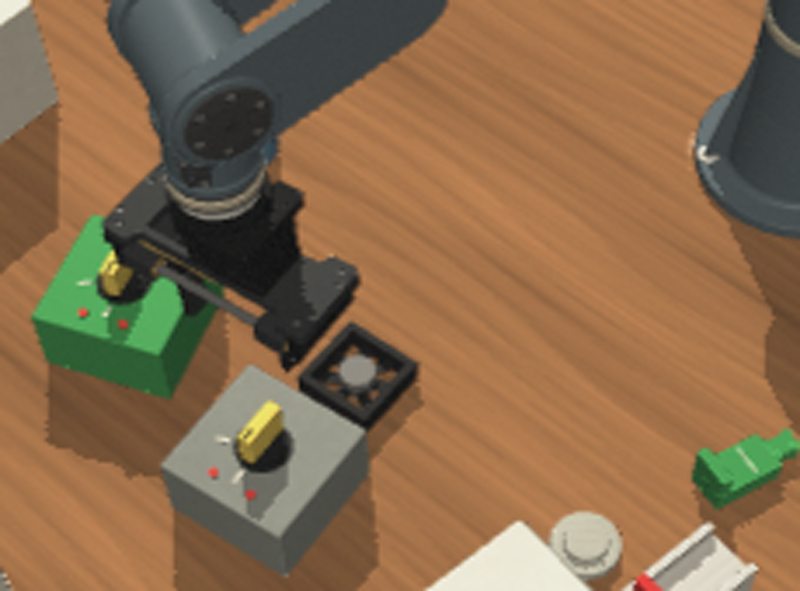

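The hand is upright with its wide side across y and its thin side towards x, and it is approaching the grey box's knob at (262,435). I descend.

```bash
python3 -m pendant '[{"jaw":1,"linear":[1.29,-1.13,2],"twist":0},{"jaw":1,"linear":[0,0,3],"twist":0},{"jaw":1,"linear":[0,0,3],"twist":0},{"jaw":1,"linear":[0,0,3],"twist":0},{"jaw":1,"linear":[0,0,2.3],"twist":0},{"jaw":1,"linear":[0,0,0],"twist":0},{"jaw":1,"linear":[0,0,0],"twist":0}]'
python3 to.py .6345 -.1315 .106 7.2
python3 - <<'E'
from h import *
snap('scene','s2');crop('s2',150,110,300,222,'s2b')
E
```

```text
time: 2.48
position: [0.634, -0.1315, 0.1055]
tool_rot: [0.998, 0.063, -0.001, -0.001]
ft_force: [-0.2, 0.5, 0.1]
grip_width: 0.0869
grip_force: 0.0
t 2.48 pos [ 0.634  -0.1315  0.1055] yaw 7.26 tilt 0.18 q6 1.07 w 0.0869 F [-0.2  0.5  0.1]
tool cm [ 0.05  0.01 -0.05] twist 0.06
```

View pics/s2b.png

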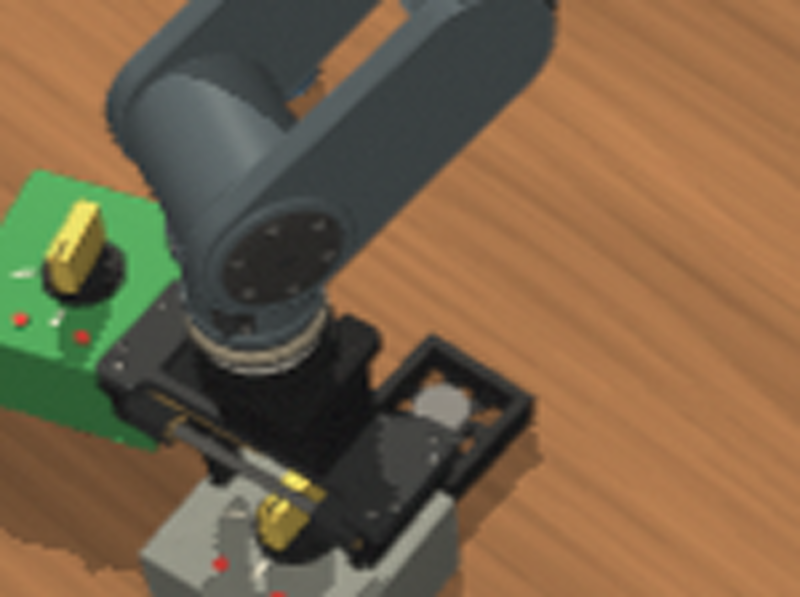

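The yellow bar at (290,505) is between the open fingers, and nothing is touched. I close.

```bash
python3 -m pendant '[{"jaw":0,"linear":[0,0,0],"twist":0},{"jaw":0,"linear":[0,0,0],"twist":0},{"jaw":0,"linear":[0,0,0],"twist":0},{"jaw":0,"linear":[0,0,0],"twist":0},{"jaw":0,"linear":[0,0,0],"twist":0},{"jaw":0,"linear":[0,0,0],"twist":0},{"jaw":0,"linear":[0,0,0],"twist":0},{"jaw":0,"linear":[0,0,0],"twist":0},{"jaw":0,"linear":[0,0,0],"twist":0},{"jaw":0,"linear":[0,0,0],"twist":0}]' 20
python3 to.py .6345 -.1315 .106 7.2; python3 -c "
from h import *
print(robot.get_obs()['moment'])"
```

```text
time: 3.37
position: [0.635, -0.1313, 0.1064]
tool_rot: [0.998, 0.063, -0.0, -0.0]
ft_force: [0.1, -0.6, 0.5]
grip_width: 0.0279
grip_force: 0.0
t 3.37 pos [ 0.635  -0.1313  0.1064] yaw 7.27 tilt 0.01 q6 1.07 w 0.0279 F [ 0.1 -0.6  0.5]
tool cm [-0.05  0.01  0.04] twist 0.07
[ 0.06812084  0.04189083 -0.10173756]
```

Still closing.

```bash
python3 -m pendant '[{"jaw":0,"linear":[0,0,0],"twist":0},{"jaw":0,"linear":[0,0,0],"twist":0},{"jaw":0,"linear":[0,0,0],"twist":0},{"jaw":0,"linear":[0,0,0],"twist":0},{"jaw":0,"linear":[0,0,0],"twist":0}]' 20
python3 to.py .6345 -.1315 .106 7.2; python3 -c "
from h import *
print(robot.get_obs()['moment'])"
```

```text
time: 3.78
position: [0.635, -0.1316, 0.1065]
tool_rot: [0.998, 0.063, 0.0, 0.0]
ft_force: [1.1, -1.9, -0.5]
grip_width: 0.0141
grip_force: 20.0
t 3.78 pos [ 0.635  -0.1316  0.1065] yaw 7.27 tilt 0.03 q6 1.07 w 0.0141 F [ 1.1 -1.9 -0.5]
tool cm [-0.05 -0.02  0.05] twist 0.07
[-0.15489255  0.05698284  0.02170074]
```

Gripped at 14.1 mm, the bar's thickness. I twist 69° clockwise.

```bash
python3 -m pendant '[{"jaw":0,"linear":[0,0,0],"twist":6},{"jaw":0,"linear":[0,0,0],"twist":6},{"jaw":0,"linear":[0,0,0],"twist":6},{"jaw":0,"linear":[0,0,0],"twist":6},{"jaw":0,"linear":[0,0,0],"twist":6},{"jaw":0,"linear":[0,0,0],"twist":6},{"jaw":0,"linear":[0,0,0],"twist":6},{"jaw":0,"linear":[0,0,0],"twist":6},{"jaw":0,"linear":[0,0,0],"twist":6},{"jaw":0,"linear":[0,0,0],"twist":6},{"jaw":0,"linear":[0,0,0],"twist":6},{"jaw":0,"linear":[0,0,0],"twist":2}]' 30
python3 to.py .6345 -.1315 .106 -61; python3 -c "
from h import *
print(robot.get_obs()['moment'])"
```

```text
time: 4.78
position: [0.6346, -0.1326, 0.1065]
tool_rot: [0.862, -0.507, 0.0, 0.001]
ft_force: [-2.5, -4.5, -0.9]
grip_width: 0.0139
grip_force: 30.0
t 4.78 pos [ 0.6346 -0.1326  0.1065] yaw -60.92 tilt 0.13 q6 2.26 w 0.0139 F [-2.5 -4.5 -0.9]
tool cm [-0.1  -0.05  0.05] twist 0.08
[-0.54939243  0.21491161  0.12768031]
```

```bash
python3 -m pendant '[{"jaw":0,"linear":[0,0,0],"twist":1.5},{"jaw":0,"linear":[0,0,0],"twist":0},{"jaw":0,"linear":[0,0,0],"twist":0},{"jaw":0,"linear":[0,0,0],"twist":0},{"jaw":0,"linear":[0,0,0],"twist":0},{"jaw":0,"linear":[0,0,0],"twist":0},{"jaw":0,"linear":[0,0,0],"twist":0},{"jaw":0,"linear":[0,0,0],"twist":0},{"jaw":0,"linear":[0,0,0],"twist":0},{"jaw":0,"linear":[0,0,0],"twist":0},{"jaw":0,"linear":[0,0,0],"twist":0},{"jaw":0,"linear":[0,0,0],"twist":0}]' 30
python3 to.py .6345 -.1315 .106 -61; python3 - <<'E'
from h import *
print(robot.get_obs()['moment'])
snap('scene','s3');crop('s3',150,130,270,220,'s3b')
E
```

```text
time: 5.78
position: [0.6345, -0.1325, 0.1065]
tool_rot: [0.857, -0.516, 0.0, 0.001]
ft_force: [-1.6, -5.8, -1.4]
grip_width: 0.0138
grip_force: 30.0
t 5.78 pos [ 0.6345 -0.1325  0.1065] yaw -62.12 tilt 0.13 q6 2.28 w 0.0138 F [-1.6 -5.8 -1.4]
tool cm [-0.09 -0.05  0.05] twist -1.12
[-0.77403342  0.34686405  0.25530396]
```

View pics/s3b.png

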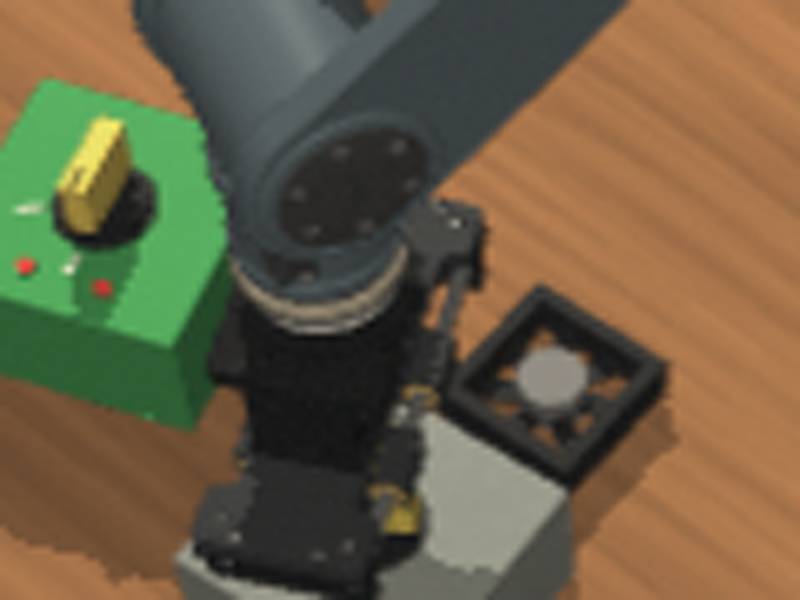

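The knob is at its stop (the moment rose from 0.13 to 0.26 N m) and has been held about 1 s. I turn back with it, then open.

```bash
python3 -m pendant '[{"jaw":0,"linear":[0,0,0],"twist":-6},{"jaw":0,"linear":[0,0,0],"twist":-6},{"jaw":0,"linear":[0,0,0],"twist":-6},{"jaw":0,"linear":[0,0,0],"twist":-6},{"jaw":0,"linear":[0,0,0],"twist":-6},{"jaw":0,"linear":[0,0,0],"twist":-6},{"jaw":0,"linear":[0,0,0],"twist":-6},{"jaw":0,"linear":[0,0,0],"twist":-6},{"jaw":0,"linear":[0,0,0],"twist":-6},{"jaw":0,"linear":[0,0,0],"twist":-6},{"jaw":0,"linear":[0,0,0],"twist":-6},{"jaw":0,"linear":[0,0,0],"twist":-3}]' 20
python3 -m pendant '[{"jaw":1,"linear":[0,0,0],"twist":0},{"jaw":1,"linear":[0,0,0],"twist":0},{"jaw":1,"linear":[0,0,0],"twist":0},{"jaw":1,"linear":[0,0,0],"twist":0},{"jaw":1,"linear":[0,0,0],"twist":0},{"jaw":1,"linear":[0,0,0],"twist":0},{"jaw":1,"linear":[0,0,-2],"twist":0},{"jaw":1,"linear":[0,0,-4],"twist":0},{"jaw":1,"linear":[0,0,-4],"twist":0},{"jaw":1,"linear":[0,0,-4],"twist":0},{"jaw":0,"linear":[0,0,-2],"twist":0},{"jaw":0,"linear":[0,0,0],"twist":0}]'
python3 to.py .45 .1 .26 -8.5
python3 - <<'E'
from h import *
snap('scene','s3c'); c=load('s3c');P=rays(c);hsv=cv2.cvtColor(c['color'],cv2.COLOR_BGR2HSV).astype(int)
H,S,V=hsv[...,0],hsv[...,1],hsv[...,2];z=P[...,2]
for y0 in(-.133,-.3555):
    m=(H>20)&(H<33)&(S>150)&(V>120)&(z>.11)&(z<.13)&(abs(P[...,1]-y0)<.05)
    p=P[m]
    if len(p)>5: w,v=np.linalg.eigh(np.cov(p[:,:2].T)); print(len(p),p.mean(0),np.degrees(np.arctan2(v[1,1],v[0,1])))
E
```

```text
time: 6.83
position: [0.635, -0.1316, 0.1065]
tool_rot: [0.998, 0.061, 0.0, 0.0]
ft_force: [-0.6, -2.9, -0.8]
grip_width: 0.0138
grip_force: 20.0
time: 7.83
position: [0.6383, -0.1324, 0.2736]
tool_rot: [0.998, 0.059, 0.006, 0.003]
ft_force: [0.4, -0.2, 0.3]
grip_width: 0.0723
grip_force: 0.0
t 7.83 pos [ 0.6383 -0.1324  0.2736] yaw 6.76 tilt 0.76 q6 1.08 w 0.0723 F [ 0.4 -0.2  0.3]
tool cm [-15.98 -25.3    1.01] twist 15.26
23 [ 0.64314176 -0.12347595  0.1148583 ] -177.60021816129003
10 [ 0.60875705 -0.34270316  0.11607761] -179.78622073516928
```

Now to the plug. I move above the gap behind its handle with the jaws shut.

```bash
python3 -m pendant '[{"jaw":0,"linear":[0,0,0],"twist":7.1},{"jaw":0,"linear":[0,0,0],"twist":7.1},{"jaw":0,"linear":[0,0,0],"twist":1.2},{"jaw":0,"linear":[0,0,0],"twist":0},{"jaw":0,"linear":[0,0,0],"twist":0}]' 20
python3 to.py .544 .2065 .26 -8.5
python3 - <<'E'
from h import *
for n in('t0','s0','s3c'):
    c=load(n);P=rays(c);hsv=cv2.cvtColor(c['color'],cv2.COLOR_BGR2HSV).astype(int);H,S,V=hsv[...,0],hsv[...,1],hsv[...,2];z=P[...,2]
    a=np.radians(-8.5);xs=np.array([np.cos(a),np.sin(a)]);ys=np.array([-xs[1],xs[0]])
    d=P[...,:2]-np.array([.6453,.1916]);X=d@xs;Y=d@ys
    m=((H<8)|(H>172))&(S>140)&(V>70)&(z>.03)&(z<.09)&(X<-.03)&(X>-.25)&(abs(Y)<.05)
    for lo,hi in((.073,.082),(.048,.056)):
        k=m&(z>lo)&(z<hi)
        if k.sum()>4: print(n,lo,k.sum(),'X',np.percentile(X[k],[3,50,97]).round(4),'Y',np.percentile(Y[k],[3,50,97]).round(4))
    k=(z>.128)&(z<.143)&(S<60)&(abs(Y)<.12)&(X>-.1)&(X<.15)
    print(n,'panel front X',np.percentile(X[k],[.5,2]).round(4),'Y',np.percentile(Y[k],[.5,99.5]).round(4))
E
```

```text
time: 8.3
position: [0.6344, -0.1311, 0.2652]
tool_rot: [0.997, -0.074, -0.001, -0.0]
ft_force: [0.4, -0.6, -0.6]
grip_width: 0.0374
grip_force: 0.0
t 8.3 pos [ 0.6344 -0.1311  0.2652] yaw -8.49 tilt 0.14 q6 1.34 w 0.0374 F [ 0.4 -0.6 -0.6]
tool cm [-13.93 -32.05   0.58] twist 0.01
t0 0.073 33 X [-0.1282 -0.1232 -0.1147] Y [-0.0214 -0.0031  0.0138]
t0 0.048 110 X [-0.1125 -0.0878 -0.0612] Y [-0.0198 -0.0012  0.0165]
t0 panel front X [-0.0613 -0.0594] Y [-0.1019  0.0969]
s0 0.073 49 X [-0.1276 -0.1216 -0.1165] Y [-0.0152  0.0039  0.0219]
s0 0.048 94 X [-0.1183 -0.1067 -0.0948] Y [-0.0161  0.0057  0.0223]
s0 panel front X [-0.0591 -0.0558] Y [-0.0964  0.1018]
s3c 0.073 46 X [-0.1275 -0.121  -0.1162] Y [-0.0155  0.0039  0.0224]
s3c 0.048 94 X [-0.1181 -0.1069 -0.0949] Y [-0.016   0.003   0.0221]
s3c panel front X [-0.0591 -0.0553] Y [-0.0962  0.1019]
```

```bash
python3 -m pendant '[{"jaw":0,"linear":[-1.55,-3.56,0],"twist":0},{"jaw":0,"linear":[-1.55,-3.56,0],"twist":0},{"jaw":0,"linear":[-1.55,-3.56,0],"twist":0},{"jaw":0,"linear":[-1.55,-3.56,0],"twist":0},{"jaw":0,"linear":[-1.55,-3.56,0],"twist":0},{"jaw":0,"linear":[-1.55,-3.56,0],"twist":0},{"jaw":0,"linear":[-1.55,-3.56,0],"twist":0},{"jaw":0,"linear":[-1.55,-3.56,0],"twist":0},{"jaw":0,"linear":[-1.55,-3.56,0],"twist":0},{"jaw":0,"linear":[0,0,0],"twist":0},{"jaw":0,"linear":[0,0,0],"twist":0},{"jaw":0,"linear":[0,0,0],"twist":0}]'
python3 to.py .543 .207 .14 -8.5
```

```text
time: 9.3
position: [0.5452, 0.2063, 0.2662]
tool_rot: [0.997, -0.074, -0.0, 0.0]
ft_force: [0.4, 0.3, 0.4]
grip_width: 0.0004
grip_force: 0.0
t 9.3 pos [0.5452 0.2063 0.2662] yaw -8.52 tilt 0.04 q6 1.89 w 0.0004 F [0.4 0.3 0.4]
tool cm [-0.22 -0.05 12.62] twist -0.02
```

```bash
python3 -m pendant '[{"jaw":0,"linear":[-0.2,0,2],"twist":0},{"jaw":0,"linear":[0,0,3],"twist":0},{"jaw":0,"linear":[0,0,3],"twist":0},{"jaw":0,"linear":[0,0,3],"twist":0},{"jaw":0,"linear":[0,0,2],"twist":0},{"jaw":0,"linear":[0,0,1],"twist":0},{"jaw":0,"linear":[0,0,0],"twist":0},{"jaw":0,"linear":[0,0,0],"twist":0}]'
python3 to.py .543 .207 .080 -8.5
python3 - <<'E'
from h import *
snap('top','t1');snap('scene','s4');crop('t1',150,130,270,220,'t1b',5);crop('s4',220,180,370,290,'s4b',5)
a=cv2.imread('pics/t1b.png');b=cv2.imread('pics/s4b.png')
h=400;cv2.imwrite('pics/both.png',np.hstack([cv2.resize(a,(390,300)),cv2.resize(b,(410,300))]))
E
```

```text
time: 9.97
position: [0.544, 0.2057, 0.1266]
tool_rot: [0.997, -0.076, 0.0, 0.0]
ft_force: [1.2, -0.7, 0.4]
grip_width: 0.0005
grip_force: 0.0
t 9.97 pos [0.544  0.2057 0.1266] yaw -8.72 tilt 0.01 q6 1.89 w 0.0005 F [ 1.2 -0.7  0.4]
tool cm [-0.12 -0.12  4.66] twist -0.22
```

View pics/both.png

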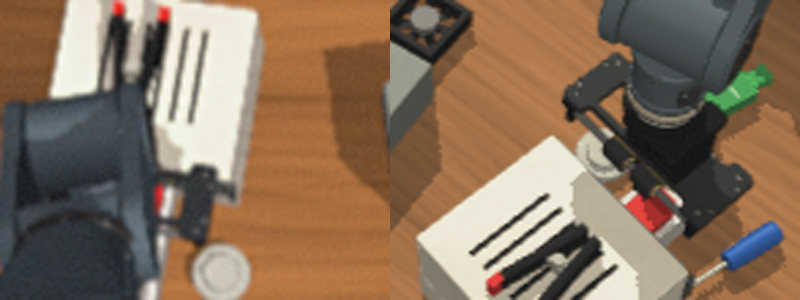

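The hand stands just in front of the panel, above the red plug: (160,197) on the left, (655,208) on the right. I measure the hand's rearmost extent against the panel.

```bash
python3 - <<'E'
from h import *
for n in ('s4','t1'):
    c=load(n);P=rays(c);z=P[...,2]
    a=np.radians(-8.5);xs=np.array([np.cos(a),np.sin(a)]);ys=np.array([-xs[1],xs[0]])
    d=P[...,:2]-np.array([.6453,.1916]);X=d@xs;Y=d@ys;dark=c['color'].max(-1)<75
    for lo in(.17,.18,.19,.2,.21,.23,.26):
        k=dark&(z>lo)&(z<lo+.01)&(abs(Y)<.11)&(X>-.2)&(X<.0)
        if k.sum()>3:print(n,lo,k.sum(),np.percentile(X[k],[1,50,90,99]).round(3))
E
```

```text
s4 0.18 24 [-0.083 -0.064 -0.063 -0.063]
s4 0.19 49 [-0.077 -0.064 -0.063 -0.062]
s4 0.2 140 [-0.078 -0.069 -0.063 -0.062]
s4 0.21 132 [-0.127 -0.076 -0.064 -0.063]
s4 0.23 61 [-0.12  -0.079 -0.075 -0.074]
s4 0.26 30 [-0.119 -0.099 -0.084 -0.078]
t1 0.21 38 [-0.136 -0.106 -0.081 -0.076]
```

Hand rear to panel is about 3–5 mm. I move 2 mm away from the panel and descend slowly, watching the force.

```bash
python3 -m pendant '[{"jaw":0,"linear":[-0.17,-0.1,1.5],"twist":0},{"jaw":0,"linear":[0,0,1.5],"twist":0},{"jaw":0,"linear":[0,0,0],"twist":0},{"jaw":0,"linear":[0,0,0.2],"twist":0},{"jaw":0,"linear":[0,0,0],"twist":0},{"jaw":0,"linear":[0,0,0],"twist":0}]'; python3 to.py .5423 .207 .084 -8.5
python3 -m pendant '[{"jaw":0,"linear":[0,0,0.2],"twist":0},{"jaw":0,"linear":[0,0,0.2],"twist":0},{"jaw":0,"linear":[0,0,0.2],"twist":0},{"jaw":0,"linear":[0,0,0],"twist":0},{"jaw":0,"linear":[0,0,0],"twist":0}]'; python3 to.py .5423 .207 .084 -8.5
```

```text
time: 10.57
position: [0.5426, 0.2081, 0.0958]
tool_rot: [0.997, -0.075, 0.001, -0.0]
ft_force: [-0.4, -0.8, -0.3]
grip_width: 0.0005
grip_force: 0.0
t 10.57 pos [0.5426 0.2081 0.0958] yaw -8.63 tilt 0.14 q6 1.9 w 0.0005 F [-0.4 -0.8 -0.3]
tool cm [-0.02  0.11  1.18] twist -0.13
time: 10.98
position: [0.5416, 0.2079, 0.0884]
tool_rot: [0.997, -0.075, -0.0, 0.0]
ft_force: [1.3, -0.9, -0.3]
grip_width: 0.0003
grip_force: 0.0
t 10.98 pos [0.5416 0.2079 0.0884] yaw -8.64 tilt 0.03 q6 1.9 w 0.0003 F [ 1.3 -0.9 -0.3]
tool cm [0.09 0.07 0.44] twist -0.14
```

```bash
python3 -m pendant '[{"jaw":0,"linear":[0.05,0.05,0.2],"twist":0},{"jaw":0,"linear":[0,0,0.2],"twist":0},{"jaw":0,"linear":[0,0,0.1],"twist":0},{"jaw":0,"linear":[0,0,0],"twist":0},{"jaw":0,"linear":[0,0,0],"twist":0}]'; python3 to.py .5423 .207 .084 -8.5
python3 -m pendant '[{"jaw":0,"linear":[-0.15,0,0],"twist":0},{"jaw":0,"linear":[-0.15,0,0],"twist":0},{"jaw":0,"linear":[-0.1,0,0],"twist":0},{"jaw":0,"linear":[0,0,0],"twist":0}]'; python3 to.py .5423 .207 .084 -8.5
```

```text
time: 11.4
position: [0.542, 0.2073, 0.0834]
tool_rot: [0.997, -0.075, -0.0, 0.0]
ft_force: [-0.1, -0.3, 1.0]
grip_width: 0.0007
grip_force: 0.0
t 11.4 pos [0.542  0.2073 0.0834] yaw -8.64 tilt 0.02 q6 1.89 w 0.0007 F [-0.1 -0.3  1. ]
tool cm [ 0.03  0.03 -0.06] twist -0.14
time: 11.73
position: [0.5382, 0.208, 0.0837]
tool_rot: [0.997, -0.075, 0.0, -0.0]
ft_force: [1.1, -0.3, 0.1]
grip_width: 0.001
grip_force: 0.2
t 11.73 pos [0.5382 0.208  0.0837] yaw -8.63 tilt 0.03 q6 1.9 w 0.001 F [ 1.1 -0.3  0.1]
tool cm [ 0.43  0.04 -0.03] twist -0.13
```

About to touch. I go 3 mm deeper and pull in 1 mm rows.

```bash
python3 -m pendant '[{"jaw":0,"linear":[0,0,0.3],"twist":0},{"jaw":0,"linear":[-0.1,0,0],"twist":0},{"jaw":0,"linear":[-0.1,0,0],"twist":0},{"jaw":0,"linear":[0,0,0],"twist":0}]'; python3 to.py .5423 .207 .084 -8.5
python3 -m pendant '[{"jaw":0,"linear":[-0.1,0,0],"twist":0},{"jaw":0,"linear":[-0.1,0,0],"twist":0},{"jaw":0,"linear":[0,0,0],"twist":0}]'; python3 to.py .5423 .207 .084 -8.5
```

```text
time: 12.07
position: [0.5375, 0.2082, 0.0806]
tool_rot: [0.997, -0.075, 0.002, -0.0]
ft_force: [4.2, -0.6, -2.1]
grip_width: 0.0005
grip_force: 1.9
t 12.07 pos [0.5375 0.2082 0.0806] yaw -8.63 tilt 0.17 q6 1.9 w 0.0005 F [ 4.2 -0.6 -2.1]
tool cm [ 0.49  0.05 -0.34] twist -0.13
time: 12.32
position: [0.5372, 0.2085, 0.081]
tool_rot: [0.997, -0.075, 0.003, -0.0]
ft_force: [6.2, -1.4, -4.4]
grip_width: 0.0005
grip_force: 3.3
t 12.32 pos [0.5372 0.2085 0.081 ] yaw -8.63 tilt 0.38 q6 1.9 w 0.0005 F [ 6.2 -1.4 -4.4]
tool cm [ 0.53  0.07 -0.3 ] twist -0.13
```

```bash
python3 -m pendant '[{"jaw":0,"linear":[-0.1,0,0],"twist":0},{"jaw":0,"linear":[-0.1,0,0],"twist":0},{"jaw":0,"linear":[-0.1,0,0],"twist":0},{"jaw":0,"linear":[0,0,0],"twist":0}]'; python3 to.py .5423 .207 .084 -8.5
python3 -m pendant '[{"jaw":0,"linear":[-0.1,0,0],"twist":0},{"jaw":0,"linear":[-0.1,0,0],"twist":0},{"jaw":0,"linear":[0,0,0],"twist":0}]'; python3 to.py .5423 .207 .084 -8.5
```

```text
time: 12.65
position: [0.5368, 0.2089, 0.0814]
tool_rot: [0.997, -0.075, 0.006, -0.001]
ft_force: [9.7, -1.7, -5.0]
grip_width: -0.0001
grip_force: 4.9
t 12.65 pos [0.5368 0.2089 0.0814] yaw -8.63 tilt 0.69 q6 1.9 w -0.0001 F [ 9.7 -1.7 -5. ]
tool cm [ 0.58  0.11 -0.25] twist -0.13
time: 12.9
position: [0.535, 0.2093, 0.0815]
tool_rot: [0.997, -0.075, 0.006, -0.001]
ft_force: [9.9, -1.5, -4.5]
grip_width: 0.0002
grip_force: 4.8
t 12.9 pos [0.535  0.2093 0.0815] yaw -8.64 tilt 0.71 q6 1.9 w 0.0002 F [ 9.9 -1.5 -4.5]
tool cm [ 0.76  0.11 -0.24] twist -0.14
```

It is starting to slide at about 10 N. I continue gently.

```bash
python3 -m pendant '[{"jaw":0,"linear":[-0.1,0,0],"twist":0},{"jaw":0,"linear":[-0.1,0,0],"twist":0},{"jaw":0,"linear":[-0.1,0,0],"twist":0},{"jaw":0,"linear":[-0.1,0,0],"twist":0},{"jaw":0,"linear":[0,0,0],"twist":0}]'; python3 to.py .5423 .207 .084 -8.5
python3 -m pendant '[{"jaw":0,"linear":[-0.15,0,0],"twist":0},{"jaw":0,"linear":[-0.15,0,0],"twist":0},{"jaw":0,"linear":[-0.15,0,0],"twist":0},{"jaw":0,"linear":[-0.15,0,0],"twist":0},{"jaw":0,"linear":[0,0,0],"twist":0}]'; python3 to.py .5423 .207 .084 -8.5
```

```text
time: 13.32
position: [0.5271, 0.2099, 0.081]
tool_rot: [0.997, -0.075, 0.002, -0.0]
ft_force: [1.8, -1.0, -1.4]
grip_width: 0.0003
grip_force: 1.2
t 13.32 pos [0.5271 0.2099 0.081 ] yaw -8.65 tilt 0.2 q6 1.9 w 0.0003 F [ 1.8 -1.  -1.4]
tool cm [ 1.54  0.06 -0.29] twist -0.15
time: 13.73
position: [0.519, 0.2109, 0.0808]
tool_rot: [0.997, -0.075, 0.0, 0.0]
ft_force: [1.3, 0.5, -0.1]
grip_width: 0.0002
grip_force: 0.5
t 13.73 pos [0.519  0.2109 0.0808] yaw -8.62 tilt 0.0 q6 1.91 w 0.0002 F [ 1.3  0.5 -0.1]
tool cm [ 2.36  0.04 -0.32] twist -0.12
```

It is free of the detent. I draw on to about 60 mm in total.

```bash
python3 -m pendant '[{"jaw":0,"linear":[-0.35,0,0],"twist":0},{"jaw":0,"linear":[-0.35,0,0],"twist":0},{"jaw":0,"linear":[-0.35,0,0],"twist":0},{"jaw":0,"linear":[-0.35,0,0],"twist":0},{"jaw":0,"linear":[-0.35,0,0],"twist":0},{"jaw":0,"linear":[-0.35,0,0],"twist":0},{"jaw":0,"linear":[-0.35,0,0],"twist":0},{"jaw":0,"linear":[-0.35,0,0],"twist":0},{"jaw":0,"linear":[-0.35,0,0],"twist":0},{"jaw":0,"linear":[-0.3,0,0],"twist":0},{"jaw":0,"linear":[-0.3,0,0],"twist":0},{"jaw":0,"linear":[-0.2,0,0],"twist":0}]'
python3 -m pendant '[{"jaw":0,"linear":[-0.1,0,0],"twist":0},{"jaw":0,"linear":[0,0,0],"twist":0},{"jaw":0,"linear":[0,0,0],"twist":0},{"jaw":0,"linear":[0.2,0,0],"twist":0},{"jaw":0,"linear":[0.3,0,0],"twist":0},{"jaw":0,"linear":[0,0,0],"twist":0}]'
python3 to.py .5423 .207 .084 -8.5
```

```text
time: 14.73
position: [0.481, 0.2169, 0.0812]
tool_rot: [0.997, -0.075, 0.001, -0.0]
ft_force: [1.8, 0.5, 6.0]
grip_width: 0.0008
grip_force: 3.6
time: 15.23
position: [0.4831, 0.2164, 0.0811]
tool_rot: [0.997, -0.076, -0.001, -0.0]
ft_force: [-0.6, 0.7, 9.0]
grip_width: 0.0003
grip_force: 5.0
t 15.23 pos [0.4831 0.2164 0.0811] yaw -8.67 tilt 0.15 q6 1.93 w 0.0003 F [-0.6  0.7  9. ]
tool cm [ 5.99  0.03 -0.31] twist -0.17
```

There is 9 N of upward force on the fingers, so something presses from below. I look.

```bash
python3 - <<'E'
from h import *
snap('top','t2');snap('scene','s5');crop('t2',150,140,270,240,'t2b',5);crop('s5',270,210,370,290,'s5b',5)
a=cv2.imread('pics/t2b.png');b=cv2.imread('pics/s5b.png')
cv2.imwrite('pics/both2.png',np.hstack([cv2.resize(a,(360,300)),cv2.resize(b,(440,352))[:300]]))
c=load('s5');P=rays(c);hsv=cv2.cvtColor(c['color'],cv2.COLOR_BGR2HSV).astype(int);H,S,V=hsv[...,0],hsv[...,1],hsv[...,2];z=P[...,2]
a=np.radians(-8.5);xs=np.array([np.cos(a),np.sin(a)]);ys=np.array([-xs[1],xs[0]])
d=P[...,:2]-np.array([.6453,.1916]);X=d@xs;Y=d@ys
m=((H<8)|(H>172))&(S>140)&(V>70)&(z>.03)&(z<.12)&(X<-.03)&(X>-.25)&(abs(Y)<.05)
for lo in np.arange(-.22,-.05,.01):
    k=m&(X>lo)&(X<lo+.01)
    if k.sum()>3:print(lo.round(3),k.sum(),'z',np.percentile(z[k],[5,50,95]).round(4),'Y',np.percentile(Y[k],[5,95]).round(3))
E
```

```text
-0.18 5 z [0.0675 0.0701 0.0734] Y [0.016 0.022]
-0.17 13 z [0.0487 0.057  0.0605] Y [0.    0.022]
-0.16 26 z [0.0494 0.0636 0.0691] Y [-0.013  0.023]
-0.15 31 z [0.0532 0.0704 0.0751] Y [-0.012  0.023]
-0.14 31 z [0.0588 0.0782 0.0827] Y [-0.014  0.024]
-0.13 41 z [0.0722 0.0866 0.0926] Y [-0.013  0.023]
-0.12 31 z [0.0773 0.0858 0.0908] Y [-0.015  0.023]
-0.11 5 z [0.0771 0.0787 0.0817] Y [-0.008  0.02 ]
```

View pics/both2.png

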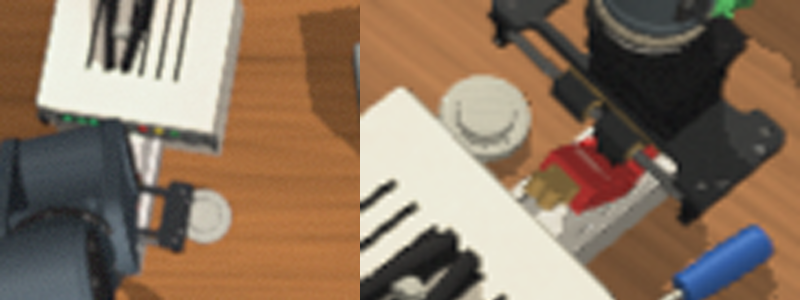

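The plug has tipped nose-up by about 35–40°: the brass tongue is raised at (545,188) and the body rests under the fingertips. I ease the fingers towards the panel and slightly up, so they slide along the body and lower the nose.

```bash
cat > pl.py <<'E'
from h import *
import sys
n=sys.argv[1]; snap('scene',n)
c=load(n);P=rays(c);hsv=cv2.cvtColor(c['color'],cv2.COLOR_BGR2HSV).astype(int);H,S,V=hsv[...,0],hsv[...,1],hsv[...,2];z=P[...,2]
a=np.radians(-8.5);xs=np.array([np.cos(a),np.sin(a)]);ys=np.array([-xs[1],xs[0]])
d=P[...,:2]-np.array([.6453,.1916]);X=d@xs;Y=d@ys
m=((H<8)|(H>172))&(S>140)&(V>70)&(z>.03)&(z<.12)&(X<-.03)&(X>-.25)&(abs(Y)<.05)
for lo in np.arange(-.22,-.05,.01):
    k=m&(X>lo)&(X<lo+.01)
    if k.sum()>3:print(lo.round(3),k.sum(),'z',np.percentile(z[k],[5,50,95]).round(3),'Y',np.percentile(Y[k],[5,95]).round(3))
E
python3 -m pendant '[{"jaw":0,"linear":[0.2,0,-0.15],"twist":0},{"jaw":0,"linear":[0.2,0,-0.15],"twist":0},{"jaw":0,"linear":[0.2,0,-0.1],"twist":0},{"jaw":0,"linear":[0,0,0],"twist":0}]'; python3 to.py .5423 .207 .084 -8.5;  python3 pl.py s6
```

```text
time: 15.67
position: [0.4903, 0.2151, 0.0843]
tool_rot: [0.997, -0.075, -0.0, 0.0]
ft_force: [-0.4, -0.4, -0.4]
grip_width: 0.0004
grip_force: 0.0
t 15.67 pos [0.4903 0.2151 0.0843] yaw -8.64 tilt 0.02 q6 1.93 w 0.0004 F [-0.4 -0.4 -0.4]
tool cm [5.26 0.02 0.03] twist -0.14
-0.18 5 z [0.071 0.073 0.078] Y [0.015 0.023]
-0.17 12 z [0.049 0.051 0.073] Y [0.012 0.023]
-0.16 30 z [0.045 0.052 0.056] Y [-0.014  0.022]
-0.15 45 z [0.047 0.052 0.057] Y [-0.014  0.021]
-0.14 31 z [0.046 0.052 0.056] Y [-0.016  0.022]
-0.13 51 z [0.048 0.052 0.057] Y [-0.015  0.022]
-0.12 49 z [0.04  0.051 0.056] Y [-0.015  0.022]
-0.11 8 z [0.046 0.05  0.057] Y [-0.01  0.02]
```

The plug fell flat: its top is level at z = 52 mm, drawn out about 52 mm, and there is no force on the fingers. I lift straight up.

```bash
python3 -m pendant '[{"jaw":0,"linear":[0,0,-0.5],"twist":0},{"jaw":0,"linear":[0,0,-1],"twist":0},{"jaw":0,"linear":[0,0,-2],"twist":0},{"jaw":0,"linear":[0,0,-3],"twist":0},{"jaw":0,"linear":[0,0,-3],"twist":0},{"jaw":0,"linear":[0,0,-3],"twist":0},{"jaw":0,"linear":[0,-3,-2],"twist":0},{"jaw":0,"linear":[0,-3,0],"twist":0},{"jaw":0,"linear":[-2,-3,0],"twist":0},{"jaw":0,"linear":[-2,-3,0],"twist":0},{"jaw":0,"linear":[0,0,0],"twist":0},{"jaw":0,"linear":[0,0,0],"twist":0}]'; python3 pl.py s7; python3 - <<'E'
from h import *
snap('top','t3')
a=cv2.imread('pics/s7.png')[120:300,170:400];b=cv2.imread('pics/t3.png')[110:240,150:330]
cv2.imwrite('pics/both3.png',np.hstack([cv2.resize(a,(410,321)),cv2.resize(b,(390,321))]))
for n in('t3','s7'):
    c=load(n);P=rays(c);hsv=cv2.cvtColor(c['color'],cv2.COLOR_BGR2HSV).astype(int);H,S,V=hsv[...,0],hsv[...,1],hsv[...,2];z=P[...,2]
    p=P[(H>20)&(H<33)&(S>150)&(V>120)&(z>.112)&(z<.13)&(abs(P[...,1]+.133)<.05)]
    if len(p)>5: w,v=np.linalg.eigh(np.cov(p[:,:2].T)); print(n,len(p),np.degrees(np.arctan2(v[1,1],v[0,1])))
E
```

```text
time: 16.72
position: [0.4669, 0.3412, 0.2301]
tool_rot: [0.997, -0.073, -0.0, 0.0]
ft_force: [-0.5, -0.4, 0.4]
grip_width: 0.0003
grip_force: 0.0
-0.18 51 z [0.049 0.075 0.081] Y [-0.014  0.022]
-0.17 84 z [0.048 0.057 0.081] Y [-0.016  0.021]
-0.16 45 z [0.046 0.051 0.055] Y [-0.015  0.023]
-0.15 43 z [0.048 0.052 0.057] Y [-0.014  0.022]
-0.14 31 z [0.045 0.052 0.057] Y [-0.015  0.023]
-0.13 44 z [0.046 0.052 0.056] Y [-0.015  0.023]
-0.12 51 z [0.042 0.052 0.057] Y [-0.014  0.021]
-0.11 6 z [0.041 0.052 0.06 ] Y [-0.014  0.018]
t3 51 -170.18410958818365
s7 23 -177.14493989619223
```

View pics/both3.png

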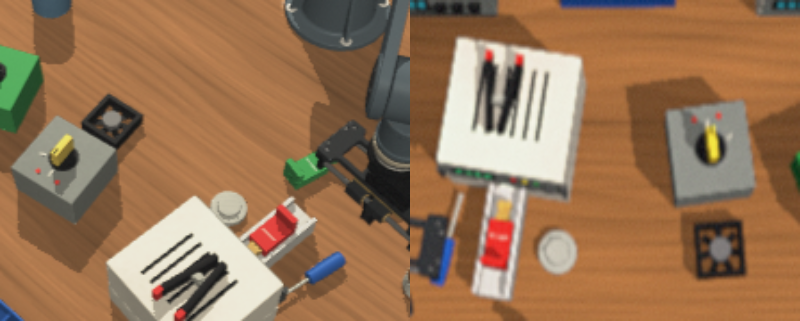

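The plug lies upright in the tray, clear of the socket at (270,235) left and (498,240) right. The knob is back at rest and the bystanders are in place. I hand in.

```bash
python3 -c "
from rig import robot
print(robot.hand_in())"
```

```text
the job is handed in; nothing more can be done
None
```

I turned the knob to its stop, held it there about a second and let it return, then drew the red plug out about 52 mm. It lies upright in the tray; it tipped nose-up during the pull but settled flat. The job is handed in, with no verdict returned.

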